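Kickstand down, hub frame held upright

TASK

The hub stand's blue frame lies tipped over on its rest. With the frame still leaning there, flip the red-footed kickstand over centre until it is fully down; then raise the frame to upright, so that the kickstand's foot presses gently on the round rubber pad, and finish while still holding the frame pressed there, because it tips back if let go. Leave the glue bottle, the brass weight and the tape roll alone.

Things in the scene. Friction and masses are not known exactly. Their poses are not given: they have to be found in the camera images.
- hub_stand: Fixed hub stand, grey base plate 14 mm thick on the bench, spanning x -70..70 and y -150..130 mm in its frame. Origin on the bench under the frame's hinge; x along the hinge axis, y toward the side where the frame lies tipped, z up. A rubber-tipped rest post, 85 mm tall, stands at y = 92 mm.
- frame (a joint): Tip of the frame, rad: 0 = vertical, 0.55 = tipped toward the stand's +y onto its rest. At tip q a point at (x, y, h above the axis) of the upright frame is at (x, y*cos q + h*sin q, h*cos q - y*sin q). About 1.4 kg in all, heavier on the +y side: it falls back from 0 when let go (some 4 N at the hub raise it); well past 0 with no kickstand down it would fall to the other side.
- hub_center (a point): Centre of the aluminium hub spool between the tops of the cheeks, 240 mm above the hinge axis in the frame. Spool axis along the hinge axis (stand x), 30 mm diameter over its middle 54 mm, 40 mm flanges at its ends; it turns freely on its axle. Open from above and on its +y and -y sides; can be gripped from above across y.
- kickstand (a joint): Turn of the kickstand's leg about an axis along the frame's y, rad: 0 = stowed (leg points to the stand's -x, 10 degrees above level), 1.885 = fully down on its stop, 8 degrees past straight down, toward the stand's +x. A brass counterweight makes it fall to 0 from below about 0.8 and to 1.885 from above that; under 1 N at the foot moves it.
- kick_pivot (a point): Pivot of the kickstand on the frame, at x 30, y -33 mm, 110 mm above the hinge axis in the frame when upright. The brass counterweight (34 mm diameter, 22 mm thick, y -36 to -58 mm) circles it at 42 mm, opposite the leg and above it.
- kick_foot (a point): Centre of the kickstand's red ball foot, 24 mm diameter. It circles the pivot axis at 109 mm radius, at y = -120 mm in the frame: at turn q it is 109*cos(q-0.175) mm toward the stand's -x from the pivot and 109*sin(0.175-q) mm up the frame from it. The leg is a straight 12 mm steel rod from 22 mm out of the pivot (there y = -63 mm) to the foot.
- pad_top (a point): Centre of the top of the round black rubber pad (44 mm diameter, 6 mm thick) fixed on the base plate at x 45, y -120 mm, top 20 mm above the bench; the foot of the lowered kickstand meets it when the frame reaches 0.
- foot_pad: The same round rubber pad as a body; origin at the centre of its underside.
- glue_bottle: Bystander: white glue bottle with red cap, 41 mm diameter, 105 mm tall; origin at the centre of its underside.
- brass_weight: Bystander: brass test weight, 33 mm diameter, 40 mm tall; origin at the centre of its underside.
- tape_roll: Bystander: black tape roll lying flat, 63 mm diameter, 19 mm high; origin at the centre of its underside.
- frame_hinge (a point): Middle of the frame's hinge axis, 30 mm above the bench. The frame when upright: two blue cheeks (inner faces 76 mm apart, at x -38 and +38; 8 mm thick, 30 mm wide in y) reaching 249 mm above the axis, a crossbar between them 99 to 121 mm above it, a dark load block on the +y side (y up to 44 mm, 75 to 125 mm above the axis).

How it is judged:
By the outcome, as a careful person would: the job done as asked, in the order asked, and still so for the second after the job is handed in, while the arm keeps its last pose, push and grip.
It also fails if it takes over 48 s, if anything falls off the work surface, if the arm or the gripper's body presses on something with over 40 N, if the wrist force passes 120 N, or if a joint passes its speed limit or range.

ROBOT

A 7-joint arm with a two-finger parallel gripper is mounted at the origin on a cart in front of the work surface, level with it; the furniture and walls round the work are solid. World frame = base frame: x ahead of the robot, y to its left, z up, the work surface at z = 0. Lengths are in m, angles in rad, forces in N, time in s.
With the tool pointing down it reaches from about 0.425 to 0.875 m from the base axis. Payload 4.7 kg.
Tool frame: the origin (TCP) lies between the finger pads; the fingertips stand 14 mm ahead of it and the grasp point (between the pads) lies 5 mm behind it; z points along the fingers, y is the line along which they close (so a half turn about z gives the same grasp; the last joint's range is limited). The gripper opens to 87 mm and grips with 3 to 60 N. Pads are 19 mm wide; open, the fingers measure 117 mm over their backs; the gripper's body (75 mm by 190 mm) begins 51 mm behind the grasp point.
Start: joints at [1.141, 0.321, -0.07, 1.45, 0.023, 1.371, -0.057], TCP at [0.279, -0.587, 0.237] pointing down, gripper open.
Joint ranges: [-2.86, 2.86], [-0.3, 2.09], [-1.38, 1.24], [0.06, 2.45], [-1.56, 4.7], [0.09, 2.05], [-2.69, 2.69]. Speed limits (rad/s): [2.57, 2.57, 3.14, 3.14, 3.14, 3.14, 3.14].

INTERFACE

Orientations are given as a rotation vector (axis times angle).
In Python, from bench import ctrl gives the robot as it stands.
- The arm moves only by the tool step_arm, never from a script. Its argument "commands" is a list of rows, each an object with "travel": the shift along the tool's x, y, z in m, a list of three; "turn": the turn, a rotation vector about the tool's x, y, z in degrees, a list of three. A call has 1 to 5 rows; each row is the pose to reach, as a shift and turn from the pose commanded when the call began, along the tool's axes at that moment; what a row does not reach only later rows make up. A row lasts 1/10 s, in which the tool goes at most 50 mm and 8.59 degrees, less where a joint would pass 70% of its speed; a pose out of reach is approached as far as the arm can. A call with a gripper value outside its range is refused whole. "gripper" is the opening, from 0 (shut) to 1 (fully open), set as the call begins (left out, the last holds). The fingers move at their own pace and stop on an object; "force" is the grip in N (left out, the last holds). Time passes only in rows, so rows that repeat a pose let the fingers close. It gives the time, the measured TCP pose, the force, the opening and the grip force at its end, in the units of the state.
- ctrl.get_state(): the state, without advancing time (a new reading comes with each control period).
- ctrl.get_image(name): name is "scene" or "top" or "wrist"; returns the picture (384x512x3 uint8, red, green, blue); there is no depth.
- ctrl.camera_model(name): a dict with "fx", "fy", "cx", "cy" (pixels), "k1" (the pictures are not rectified: a ray, as slopes to the right and down, at radius r is drawn at 1 + k1 r^2 times it, then the intrinsics apply), "R" (3x3) and "t" (3): a world point X has camera coordinates R X + t; the wrist camera has in their place "T_tool_cam" (4x4, takes a point from camera to tool coordinates, whose origin is the TCP and whose axes are the flange's). Camera axes: x right, y down, z forward; pixel columns grow to the right and rows downward; lengths in m; the calibration is good to about 2 mm. A picture is of the moment at which its call begins: read the wrist's pose just before it. camera_model takes no time and is no camera call.
- ctrl.close_job(): hands the job in; it is judged then, once.
The state is a dict: "time": time; "joint_positions": joint angles; "qd": joint speeds; "joint_torque": joint torques, N m; "position": TCP position; "tool_rot": TCP orientation; "ft_force": force on the tool from outside, world axes, zero at the start; "torque": the same for the moment, N m; "grip_width": opening from 0.0 (shut) to 1.0 (fully open); "grip_force": force on a finger pad.
Only numpy, scipy, OpenCV 4.12 (cv2) and the standard library are available. Lean on these libraries where they do the work, as an engineer would, in place of code of your own. Each camera call takes 0.05 s, during which the arm holds its last target. There are 200 camera calls.

## Working session

There is one attempt and no reset: what is moved stays moved. The work goes in short steps, Python scripts to look and compute and a tool call to move; the robot and the scene stay as the last step left them, time stands still between calls to the robot, and variables do not carry over. Pictures are saved under pics/ and viewed, at most 10 in all, crops included, and the job is handed in when it is done.

Besides the shell and the picture viewer there is one more tool, called after "Request:" in YAML: its name, and indented under it one key for each argument. step_arm: Moves the arm, as the interface text tells. Its arguments: {"type":"object","properties":{"commands":{"type":"array"},"gripper":{"type":"number"},"force":{"type":"number"}},"required":["commands"]}

```bash
mkdir -p pics; ls
python3 - <<'E'
from bench import ctrl
import cv2,numpy as np
for n in ("scene","top"):
    im=ctrl.get_image(n); cv2.imwrite(f"pics/{n}0.png",im[:,:,::-1])
    m=ctrl.camera_model(n); print(n,m)
s=ctrl.get_state(); print(s)
E
```

```text
pics
scene {'fx': 473.0077681923669, 'fy': 473.0077681923669, 'cx': 249.8641874505324, 'cy': 195.29278899482827, 'k1': -0.05245942461084104, 'R': array([[ 0.89455451, -0.44659451, -0.01804344],
       [-0.27269235, -0.51334287, -0.81370633],
       [ 0.3541343 ,  0.73282498, -0.58099608]]), 't': array([-0.49990734,  0.28034507,  1.31773167])}
top {'fx': 457.4372868116197, 'fy': 457.4372868116197, 'cx': 256.65955900666904, 'cy': 189.96738990261989, 'k1': -0.04440467452469232, 'R': array([[ 0.01324404, -0.99990146, -0.00465459],
       [-0.98907729, -0.01241697, -0.1468739 ],
       [ 0.14680163,  0.00654895, -0.98914427]]), 't': array([0.00506062, 0.5681868 , 1.45822718])}
{'time': 0.1, 'joint_positions': array([ 1.1411003 ,  0.32176678, -0.07004174,  1.45153247,  0.02264365,
        1.37077357, -0.05688734]), 'qd': array([-0.00065912, -0.00079526,  0.00203727, -0.00332649,  0.00042771,
        0.00063384,  0.00047235]), 'joint_torque': array([ 3.20358959e-04, -4.92573595e+01, -4.05710209e-01, -3.13396561e+01,
       -6.41827332e-02,  3.95120785e-02,  8.43223279e-05]), 'position': array([ 0.27881709, -0.5866628 ,  0.2355692 ]), 'tool_rot': array([-3.06298727e+00, -6.91063199e-01,  8.08270749e-04]), 'ft_force': array([ 0.53783721, -0.10181788,  0.28773379]), 'torque': array([-0.00175127, -0.0096264 ,  0.00472691]), 'grip_force': 0.0, 'grip_width': 1.0008714602024171}
```

View pics/scene0.png

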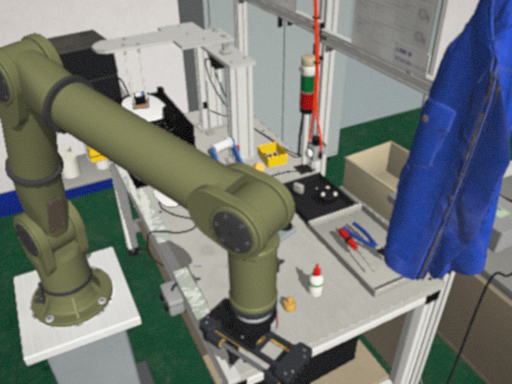

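View pics/top0.png

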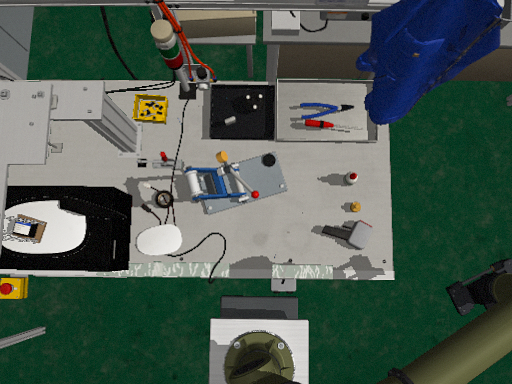

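```bash
cat > h.py <<'E'
import numpy as np,cv2
from bench import ctrl
from scipy.spatial.transform import Rotation as Rn
def ray(m,uv,R=None,c=None):
    K=np.array([[m['fx'],0,m['cx']],[0,m['fy'],m['cy']],[0,0,1]])
    p=cv2.undistortPoints(np.array([[uv]],float),K,np.array([m['k1'],0,0,0,0]))[0,0]
    d=np.array([p[0],p[1],1.])
    if R is None: R=m['R'].T; c=-m['R'].T@m['t']
    return c,R@d
def onz(m,uv,z,R=None,c=None):
    c,d=ray(m,uv,R,c); return c+d*(z-c[2])/d[2]
def wristpose(s,m):
    T=m['T_tool_cam'];Rt=Rn.from_rotvec(s['tool_rot']).as_matrix()
    return Rt@T[:3,:3], s['position']+Rt@T[:3,3]
def proj(m,X,R=None,c=None):
    K=np.array([[m['fx'],0,m['cx']],[0,m['fy'],m['cy']],[0,0,1]])
    if R is None: R=m['R'].T; c=-m['R'].T@m['t']
    p=R.T@(np.asarray(X)-c); x=p[:2]/p[2]; x=x*(1+m['k1']*(x@x)); return x*[m['fx'],m['fy']]+[m['cx'],m['cy']]
def blobs(im,lo,hi,roi):
    h=cv2.cvtColor(im,cv2.COLOR_RGB2HSV); k=cv2.inRange(h,np.array(lo),np.array(hi))
    x0,y0,x1,y1=roi; z=np.zeros_like(k); z[y0:y1,x0:x1]=k[y0:y1,x0:x1]
    n,_,st,ce=cv2.connectedComponentsWithStats(z)
    return [(ce[i].round(1).tolist(),st[i].tolist()) for i in range(1,n) if st[i,4]>8]
E
python3 - <<'E'
from h import *
im=cv2.imread('pics/top0.png')[:,:,::-1].copy(); m=ctrl.camera_model('top')
roi=(170,140,300,225)
print('red',blobs(im,(0,150,90),(8,255,255),roi),blobs(im,(172,150,90),(180,255,255),roi))
print('dark',blobs(im,(0,0,0),(180,255,50),(255,145,285,175)))
print('brass',blobs(im,(12,120,100),(28,255,255),roi))
cv2.imwrite('pics/topc.png',cv2.resize(im[135:225,165:300,::-1],None,fx=5.9,fy=5.9,interpolation=cv2.INTER_CUBIC))
for n,uv in (('bottle',(353,178)),('weight',(356,207))): print(n,onz(m,uv,.05))
E
```

```text
red [([254.9, 194.1], [252, 191, 7, 7, 39])] []
dark [([268.5, 159.9], [263, 154, 12, 13, 122])]
brass [([221.7, 156.5], [216, 151, 12, 12, 102])]
bottle [ 0.61050016 -0.30290783  0.05      ]
weight [ 0.51501569 -0.31099586  0.05      ]
```

View pics/topc.png

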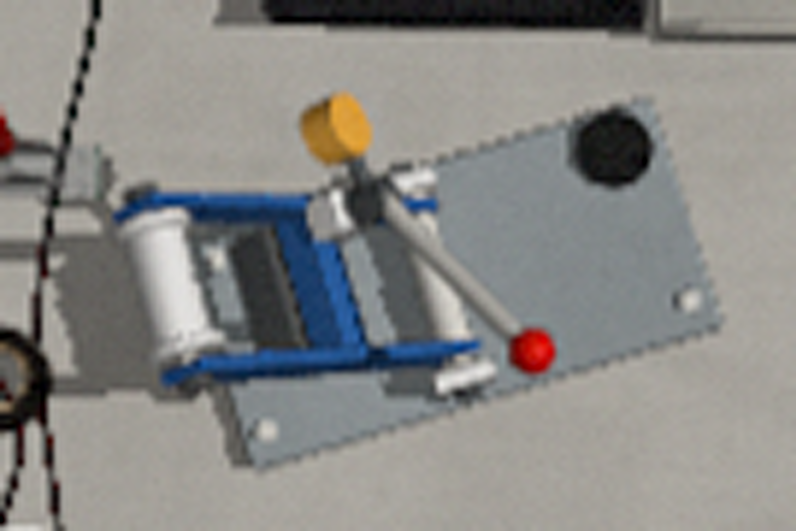

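```bash
cat >> h.py <<'E'
def fp(x,y,h,q): # stand coords (mm in, m out)
    return np.array([x,y*np.cos(q)+h*np.sin(q),30+h*np.cos(q)-y*np.sin(q)])/1000
def foot(k,q): return fp(30-109*np.cos(k-.175),-120,110+109*np.sin(.175-k),q)
E
python3 - <<'E'
from h import *
m=ctrl.camera_model('top')
S=np.array([[.045,-.12,.02],foot(0,.55),fp(0,0,240,.55)])
W=np.array([onz(m,uv,s[2]) for uv,s in zip([(268.5,159.9),(254.9,194.1),(195.2,183.3)],S)])
print(S,W)
a=S[:,:2]-S[:,:2].mean(0);b=W[:,:2]-W[:,:2].mean(0)
th=np.arctan2((a[:,0]*b[:,1]-a[:,1]*b[:,0]).sum(),(a*b).sum())
R=np.array([[np.cos(th),-np.sin(th)],[np.sin(th),np.cos(th)]])
o=W[:,:2].mean(0)-R@S[:,:2].mean(0)
print(np.degrees(th),o,(S[:,:2]@R.T+o-W[:,:2])*1e3)
for k in (0,.4,.8,1.2,1.6,1.885):
    f=foot(k,.55);print(k,f.round(3),(R@f[:2]+o).round(3))
f=fp(30,-33,110,.55);print('pivot',(R@f[:2]+o),f)
s=ctrl.get_state();print(Rn.from_rotvec(s['tool_rot']).as_matrix().round(3))
E
```

```text
[[ 0.045      -0.12        0.02      ]
 [-0.07733519 -0.0348879   0.20267919]
 [ 0.          0.12544493  0.23460589]] [[ 0.67399679 -0.02590722  0.02      ]
 [ 0.53195715  0.01630292  0.20267919]
 [ 0.55657825  0.18738745  0.23460589]]
18.172024367332206 [0.59469074 0.07194735] [[ 0.87408188 -2.12616742]
 [ 0.13606364 -1.62202685]
 [-1.01014552  3.74819427]]
0 [-0.077 -0.035  0.203] [0.532 0.015]
0.4 [-0.076 -0.058  0.166] [ 0.54  -0.006]
0.8 [-0.058 -0.078  0.132] [ 0.564 -0.021]
1.2 [-0.027 -0.094  0.107] [ 0.599 -0.025]
1.6 [ 0.014 -0.101  0.095] [ 0.64 -0.02]
1.885 [ 0.045 -0.101  0.094] [ 0.669 -0.01 ]
pivot [0.61403723 0.1092013 ] [0.03       0.02936229 0.14102638]
[[ 0.903  0.429 -0.001]
 [ 0.429 -0.903  0.001]
 [-0.    -0.002 -1.   ]]
```

```bash
cat >> h.py <<'E'
TH=np.radians(18.17);Q=np.array([[np.cos(TH),-np.sin(TH),0],[np.sin(TH),np.cos(TH),0],[0,0,1]]);O=np.array([.5947,.0719,0])
def w(s): return Q@np.asarray(s)+O
RT=np.column_stack([-Q[:,0]*-1,-Q[:,1],[0,0,-1]]) # tool x=stand x, y=-stand y, z down
def plan(pts,R=RT):
    s=ctrl.get_state();p=s['position'];R0=Rn.from_rotvec(s['tool_rot']).as_matrix()
    print('t',s['time'],'p',p.round(4),'f',s['ft_force'].round(2),'turn',np.degrees(Rn.from_matrix(R0.T@R).as_rotvec()).round(2))
    for X in pts: print(np.round(X,3),'travel',(R0.T@(X-p)*1000).round(1))
E
python3 - <<'E'
from h import *
f=foot(0,.55)
plan([[.33,-.37,.30],[.43,-.17,.32],w(f+[-.004,-.008,.012+.014+.03])])
for k in (0,.2,.4,.6,.8,1.,1.15): print(k,w(foot(k,.55)+[-.004,-.008,.026]).round(4))
E
```

```text
t 0.1 p [ 0.2788 -0.5867  0.2356] f [ 0.54 -0.1   0.29] turn [-0.1   0.01  7.26]
[ 0.33 -0.37  0.3 ] travel [ 139.2 -173.8  -64.2]
[ 0.43 -0.17  0.32] travel [ 315.4 -311.5  -84. ]
[0.531 0.006 0.259] travel [ 481.9 -426.9  -22.5]
0 [0.5308 0.0058 0.2287]
0.2 [ 0.5328 -0.0055  0.2102]
0.4 [ 0.5389 -0.0154  0.1918]
0.6 [ 0.5488 -0.0235  0.1742]
0.8 [ 0.5623 -0.0294  0.1581]
1.0 [ 0.5786 -0.033   0.1442]
1.15 [ 0.5925 -0.034   0.1356]
```

Request:
step_arm:
  commands:
    - {"travel": [0.028, -0.035, -0.013], "turn": [0, 0, 1.5]}
    - {"travel": [0.056, -0.07, -0.026], "turn": [0, 0, 3]}
    - {"travel": [0.084, -0.104, -0.039], "turn": [0, 0, 4.5]}
    - {"travel": [0.112, -0.139, -0.052], "turn": [0, 0, 6]}
    - {"travel": [0.139, -0.174, -0.064], "turn": [0, 0, 7.26]}
  gripper: 0
  force: 20

```text
time: 0.6
position: [0.3301, -0.3682, 0.3007]
tool_rot: [-3.102, -0.495, 0.0]
ft_force: [0.4, -0.4, -0.4]
grip_width: 0.632
grip_force: 0.0
```

Run:
```python
from h import *
plan([[.43,-.17,.32],w(foot(0,.55)+[-.004,-.008,.012+.014+.03])])
```

```text
t 0.6 p [ 0.3301 -0.3682  0.3007] f [ 0.4  -0.42 -0.39] turn [-0.01  0.01 -0.04]
[ 0.43 -0.17  0.32] travel [ 156.6 -157.3  -19.3]
[0.531 0.006 0.259] travel [ 307.1 -293.    42. ]
```

Request:
step_arm:
  commands:
    - {"travel": [0.031, -0.031, -0.004]}
    - {"travel": [0.062, -0.063, -0.008]}
    - {"travel": [0.094, -0.094, -0.012]}
    - {"travel": [0.125, -0.126, -0.016]}
    - {"travel": [0.157, -0.157, -0.019]}

```text
$.commands[0]: bad value
```

Request:
step_arm:
  commands:
    - {"travel": [0.03, -0.027, 0.005]}
    - {"travel": [0.06, -0.054, 0.015]}
    - {"travel": [0.09, -0.082, 0.03]}
    - {"travel": [0.12, -0.108, 0.045]}
    - {"travel": [0.15, -0.136, 0.061]}

```text
$.commands[0]: bad value
```

Run:
```python
from h import *
plan([w(foot(k,.55)+[-.004,-.008,.026]) for k in (0,.2,.4,.6,.8,1.,1.15)])
s=ctrl.get_state(); a=ctrl.get_image('wrist'); b=ctrl.get_image('top')
cv2.imwrite('pics/a1.png',np.hstack([cv2.resize(a,(400,300)),cv2.resize(b[120:240,160:320],(400,300))])[:,:,::-1])
```

```text
t 0.6 p [ 0.3301 -0.3682  0.3007] f [ 0.4  -0.42 -0.39] turn [-0.01  0.01 -0.04]
[0.531 0.006 0.229] travel [ 307.1 -292.9   72. ]
[ 0.533 -0.005  0.21 ] travel [ 305.5 -281.6   90.5]
[ 0.539 -0.015  0.192] travel [ 308.2 -270.3  108.9]
[ 0.549 -0.023  0.174] travel [ 315.2 -259.5  126.5]
[ 0.562 -0.029  0.158] travel [ 326.1 -249.7  142.6]
[ 0.579 -0.033  0.144] travel [ 340.5 -241.2  156.5]
[ 0.592 -0.034  0.136] travel [ 353.3 -235.9  165.1]
```

View pics/a1.png

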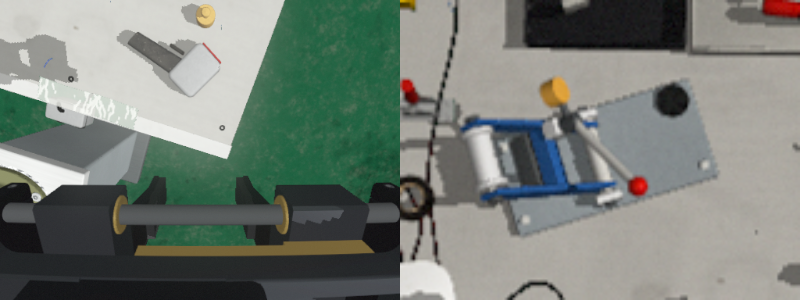

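The picture shows the arm still short of the stand (the refused rows need a "turn") and the kickstand still stowed, with the foot at about (638,186) in the right half. I'll resend the moves.

Request:
step_arm:
  commands:
    - {"travel": [0.031, -0.031, -0.004], "turn": [0, 0, 0]}
    - {"travel": [0.062, -0.063, -0.008], "turn": [0, 0, 0]}
    - {"travel": [0.094, -0.094, -0.012], "turn": [0, 0, 0]}
    - {"travel": [0.125, -0.126, -0.016], "turn": [0, 0, 0]}
    - {"travel": [0.157, -0.157, -0.019], "turn": [0, 0, 0]}

```text
time: 1.2
position: [0.4304, -0.1711, 0.3195]
tool_rot: [3.102, 0.495, -0.0]
ft_force: [-0.2, 0.6, 0.9]
grip_width: 0.082
grip_force: 0.0
```

Request:
step_arm:
  commands:
    - {"travel": [0.03, -0.027, 0.005], "turn": [0, 0, 0]}
    - {"travel": [0.06, -0.054, 0.015], "turn": [0, 0, 0]}
    - {"travel": [0.09, -0.082, 0.03], "turn": [0, 0, 0]}
    - {"travel": [0.12, -0.108, 0.045], "turn": [0, 0, 0]}
    - {"travel": [0.15, -0.136, 0.061], "turn": [0, 0, 0]}

```text
time: 1.7
position: [0.531, 0.0043, 0.2577]
tool_rot: [3.102, 0.494, 0.0]
ft_force: [0.3, 0.2, -0.3]
grip_width: 0.006
grip_force: 0.0
```

Run:
```python
from h import *
plan([w(foot(k,.55)+[-.004,-.008,.026]) for k in (0,.2,.4,.6,.8,1.,1.15)])
s=ctrl.get_state(); a=ctrl.get_image('wrist'); b=ctrl.get_image('scene')
m=ctrl.camera_model('wrist');R,c=wristpose(s,m)
print('foot pred',proj(m,w(foot(0,.55)),R,c),blobs(a,(0,150,90),(8,255,255),(0,0,512,384)))
cv2.imwrite('pics/a2.png',np.hstack([cv2.resize(a,(400,300)),cv2.resize(b,(400,300))])[:,:,::-1])
```

```text
t 1.7 p [0.531  0.0043 0.2577] f [ 0.28  0.19 -0.29] turn [ 0.03 -0.01 -0.07]
[0.531 0.006 0.229] travel [ 0.3 -1.5 29.1]
[ 0.533 -0.005  0.21 ] travel [-1.4  9.8 47.6]
[ 0.539 -0.015  0.192] travel [ 1.4 21.1 66. ]
[ 0.549 -0.023  0.174] travel [ 8.3 31.9 83.6]
[ 0.562 -0.029  0.158] travel [19.2 41.7 99.6]
[ 0.579 -0.033  0.144] travel [ 33.7  50.2 113.5]
[ 0.592 -0.034  0.136] travel [ 46.5  55.5 122.2]
foot pred [242.70003531 213.47427614] [([476.3, 9.0], [452, 0, 45, 24, 685]), ([504.2, 26.4], [492, 12, 20, 27, 295]), ([507.0, 191.5], [499, 184, 13, 18, 128]), ([244.2, 214.9], [230, 202, 26, 27, 402])]
```

View pics/a2.png

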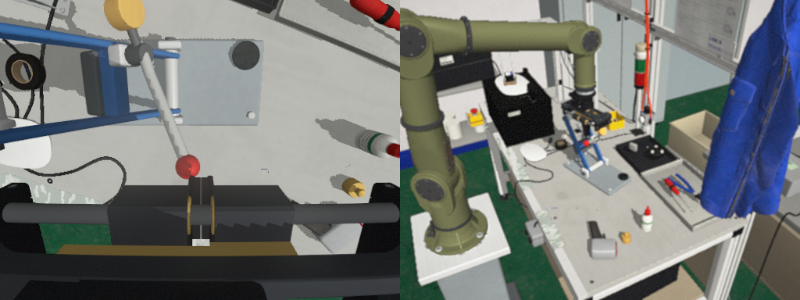

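The wrist view shows the closed fingers just behind the red foot, at full-picture (244,215) against a predicted (243,213), so the stand pose holds. Next I press the foot down along its arc.

Request:
step_arm:
  commands:
    - {"travel": [0.0, -0.0015, 0.015], "turn": [0, 0, 0]}
    - {"travel": [0.0, -0.001, 0.029], "turn": [0, 0, 0]}
    - {"travel": [-0.001, 0.004, 0.038], "turn": [0, 0, 0]}
    - {"travel": [-0.001, 0.01, 0.048], "turn": [0, 0, 0]}
    - {"travel": [0.0, 0.015, 0.057], "turn": [0, 0, 0]}

```text
time: 2.3
position: [0.5347, -0.0123, 0.2007]
tool_rot: [3.102, 0.492, -0.001]
ft_force: [-0.4, -2.4, 1.0]
grip_width: 0.004
grip_force: 0.6
```

Request:
step_arm:
  commands:
    - {"travel": [0.002, 0.006, 0.009], "turn": [0, 0, 0]}
    - {"travel": [0.005, 0.011, 0.018], "turn": [0, 0, 0]}
    - {"travel": [0.009, 0.017, 0.027], "turn": [0, 0, 0]}
    - {"travel": [0.014, 0.022, 0.035], "turn": [0, 0, 0]}
    - {"travel": [0.019, 0.027, 0.043], "turn": [0, 0, 0]}

```text
time: 2.8
position: [0.5621, -0.0301, 0.1578]
tool_rot: [-3.102, -0.496, -0.0]
ft_force: [-0.2, -0.2, 0.1]
grip_width: 0.003
grip_force: 0.2
```

Request:
step_arm:
  commands:
    - {"travel": [0.007, 0.004, 0.007], "turn": [0, 0, 0]}
    - {"travel": [0.014, 0.008, 0.014], "turn": [0, 0, 0]}
    - {"travel": [0.021, 0.011, 0.019], "turn": [0, 0, 0]}
    - {"travel": [0.027, 0.014, 0.023], "turn": [0, 0, 0]}
    - {"travel": [0.027, 0.014, 0.023], "turn": [0, 0, 0]}

```text
time: 3.3
position: [0.5919, -0.0348, 0.1348]
tool_rot: [-3.101, -0.496, 0.001]
ft_force: [-0.1, 0.2, -0.3]
grip_width: 0.01
grip_force: 0.0
```

Run:
```python
from h import *
plan([])
s=ctrl.get_state(); a=ctrl.get_image('wrist'); b=ctrl.get_image('scene')
m=ctrl.camera_model('wrist');R,c=wristpose(s,m)
print('pred down',proj(m,w(foot(1.885,.55)),R,c),'k0.8',proj(m,w(foot(1.1,.55)),R,c),blobs(a,(0,150,90),(8,255,255),(0,0,512,384)))
cv2.imwrite('pics/a3.png',np.hstack([cv2.resize(a,(400,300)),cv2.resize(b[120:300,180:420],(400,300))])[:,:,::-1])
```

```text
t 3.3 p [ 0.5919 -0.0348  0.1348] f [-0.14  0.19 -0.34] turn [-0.05  0.03  0.01]
pred down [256.62839783 106.15259621] k0.8 [239.42413118 236.71205307] [([496.9, 14.1], [476, 0, 36, 38, 928]), ([245.4, 210.8], [232, 196, 29, 29, 561])]
```

View pics/a3.png

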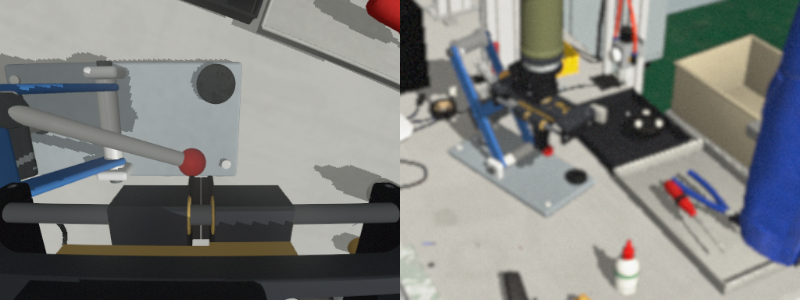

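The foot, at full-picture (245,211), has passed the tipping point at k of about 1.2. I'll give it time to fall.

Request:
step_arm:
  commands:
    - {"travel": [0, 0, 0], "turn": [0, 0, 0]}
    - {"travel": [0, 0, 0], "turn": [0, 0, 0]}
    - {"travel": [0, 0, 0], "turn": [0, 0, 0]}
    - {"travel": [0, 0, 0], "turn": [0, 0, 0]}
    - {"travel": [0, 0, 0], "turn": [0, 0, 0]}

```text
time: 3.9
position: [0.5913, -0.035, 0.1357]
tool_rot: [3.102, 0.496, 0.0]
ft_force: [-0.3, -0.5, -0.3]
grip_width: 0.004
grip_force: 0.0
```

```bash
cat > k.py <<'E'
from h import *
s=ctrl.get_state(); a=ctrl.get_image('wrist')
m=ctrl.camera_model('wrist');R,c=wristpose(s,m)
plan([])
for k in (1.1,1.3,1.5,1.7,1.885): print(k,proj(m,w(foot(k,.55)),R,c).round(1))
print(blobs(a,(0,150,60),(8,255,255),(100,40,400,384)))
E
python3 k.py
```

```text
t 3.95 p [ 0.5914 -0.0351  0.1356] f [ 0.01 -0.13  0.85] turn [ 0.02 -0.   -0.  ]
1.1 [239.4 235.3]
1.3 [248.7 203.3]
1.5 [254.6 170.9]
1.7 [257.2 137.5]
1.885 [256.4 105.2]
[([256.8, 105.9], [242, 88, 31, 37, 880])]
```

Run:
```python
from h import *
h=fp(0,0,240,.55);p=ctrl.get_state()['position'];print(Q.T@(p-O))
plan([p+[0,0,.17],w(h+[0,0,.07]),w(h+[0,0,-.005])])
```

```text
[-0.03650534 -0.10059489  0.13564499]
t 3.95 p [ 0.5914 -0.0351  0.1356] f [ 0.01 -0.13  0.85] turn [ 0.02 -0.   -0.  ]
[ 0.591 -0.035  0.306] travel [   0.    0. -170.]
[0.556 0.191 0.305] travel [  36.5 -226.  -169. ]
[0.556 0.191 0.23 ] travel [  36.5 -226.   -94. ]
```

Request:
step_arm:
  commands:
    - {"travel": [0, 0, -0.045], "turn": [0, 0, 0]}
    - {"travel": [0, 0, -0.09], "turn": [0, 0, 0]}
    - {"travel": [0, 0, -0.135], "turn": [0, 0, 0]}
    - {"travel": [0, -0.02, -0.175], "turn": [0, 0, 0]}
    - {"travel": [0.01, -0.06, -0.19], "turn": [0, 0, 0]}
  gripper: 0.8

```text
time: 4.45
position: [0.5839, 0.0215, 0.3301]
tool_rot: [3.101, 0.483, 0.01]
ft_force: [0.2, -0.6, -0.1]
grip_width: 0.371
grip_force: 0.0
```

Request:
step_arm:
  commands:
    - {"travel": [0.007, -0.042, 0], "turn": [0, 0, 0]}
    - {"travel": [0.014, -0.084, 0], "turn": [0, 0, 0]}
    - {"travel": [0.02, -0.125, 0], "turn": [0, 0, 0]}
    - {"travel": [0.0265, -0.166, 0.01], "turn": [0, 0, 0]}
    - {"travel": [0.0265, -0.166, 0.02], "turn": [0, 0, 0]}

```text
time: 4.95
position: [0.5527, 0.1995, 0.3061]
tool_rot: [-3.095, -0.513, -0.002]
ft_force: [-0.6, 0.3, -0.5]
grip_width: 0.78
grip_force: 0.0
```

Run:
```python
from h import *
h=fp(0,0,240,.55)
plan([w(h+[0,0,-.005])])
s=ctrl.get_state(); a=ctrl.get_image('wrist')
m=ctrl.camera_model('wrist');R,c=wristpose(s,m)
b=a.copy()
for p in (h,fp(-27,0,240,.55),fp(27,0,240,.55)):
    u=proj(m,w(p),R,c);print(u);cv2.drawMarker(b,tuple(int(x) for x in u),(255,0,255),0,14,1)
cv2.imwrite('pics/a4.png',b[:,:,::-1])
```

```text
t 4.95 p [0.5527 0.1995 0.3061] f [-0.61  0.31 -0.46] turn [-0.24 -0.1   0.67]
[0.556 0.191 0.23 ] travel [-0.1  9.2 76.4]
[266.94575057 211.54873056]
[266.18031117 242.03212881]
[267.7521328  178.93750885]
```

View pics/a4.png

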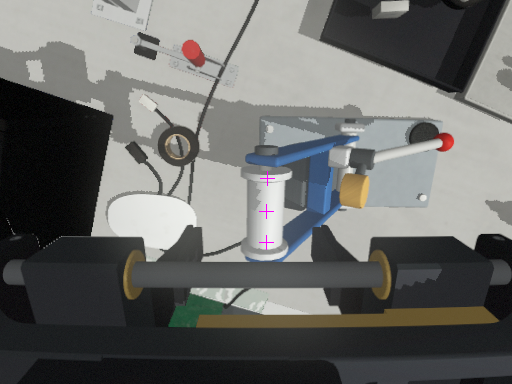

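The spool sits at x≈264, rows 180–240, with the predicted centre at (267,211), and the kickstand is down. I'll settle, then descend.

Request:
step_arm:
  commands:
    - {"travel": [0, 0, 0], "turn": [0, 0, 0]}
    - {"travel": [0, 0, 0], "turn": [0, 0, 0]}

```text
time: 5.2
position: [0.5564, 0.1893, 0.3057]
tool_rot: [3.102, 0.492, 0.0]
ft_force: [-0.2, 0.6, -0.5]
grip_width: 0.794
grip_force: 0.0
```

Run:
```python
from h import *
h=fp(0,0,240,.55)
plan([w(h+[0,0,-.005])])
```

```text
t 5.2 p [0.5564 0.1893 0.3057] f [-0.23  0.56 -0.48] turn [ 0.05 -0.   -0.16]
[0.556 0.191 0.23 ] travel [-0.2 -2.  76.1]
```

Request:
step_arm:
  commands:
    - {"travel": [0, -0.002, 0.025], "turn": [0, 0, 0]}
    - {"travel": [0, -0.002, 0.05], "turn": [0, 0, 0]}
    - {"travel": [0, -0.002, 0.065], "turn": [0, 0, 0]}
    - {"travel": [0, -0.002, 0.075], "turn": [0, 0, 0]}
    - {"travel": [0, -0.002, 0.075], "turn": [0, 0, 0]}

```text
time: 5.7
position: [0.5548, 0.192, 0.2296]
tool_rot: [3.102, 0.494, -0.003]
ft_force: [-0.1, 0.2, -0.6]
grip_width: 0.798
grip_force: 0.0
```

Request:
step_arm:
  commands:
    - {"travel": [0, 0, 0], "turn": [0, 0, 0]}
    - {"travel": [0, 0, 0], "turn": [0, 0, 0]}
    - {"travel": [0, 0, 0], "turn": [0, 0, 0]}
    - {"travel": [0, 0, 0], "turn": [0, 0, 0]}
    - {"travel": [0, 0, 0], "turn": [0, 0, 0]}
  gripper: 0.2
  force: 20

```text
time: 6.2
position: [0.5551, 0.1931, 0.2309]
tool_rot: [3.102, 0.496, 0.001]
ft_force: [0.3, -0.4, -0.5]
grip_width: 0.434
grip_force: 0.0
```

Request:
step_arm:
  commands:
    - {"travel": [0, 0, 0], "turn": [0, 0, 0]}
    - {"travel": [0, 0, 0], "turn": [0, 0, 0]}

```text
time: 6.4
position: [0.5548, 0.1938, 0.2305]
tool_rot: [-3.101, -0.497, -0.0]
ft_force: [0.7, 1.8, -0.9]
grip_width: 0.335
grip_force: 20.0
```

Run:
```python
from h import *
plan([w(fp(0,0,240,q)+[0,0,-.005]) for q in (.55,.45,.35,.25,.15,.05,0)])
```

```text
t 6.4 p [0.5548 0.1938 0.2305] f [ 0.71  1.79 -0.92] turn [-0.05 -0.01  0.03]
[0.556 0.191 0.23 ] travel [-0.1  2.8  0.9]
[0.562 0.171 0.241] travel [ -0.1  23.8 -10.6]
[0.569 0.15  0.25 ] travel [ -0.1  45.9 -20. ]
[0.576 0.128 0.258] travel [ -0.1  68.8 -27.1]
[0.584 0.106 0.262] travel [ -0.1  92.4 -31.9]
[0.591 0.083 0.265] travel [ -0.2 116.2 -34.3]
[0.595 0.072 0.265] travel [ -0.2 128.2 -34.6]
```

Request:
step_arm:
  commands:
    - {"travel": [0, 0.01, -0.0058], "turn": [0, 0, 0]}
    - {"travel": [0, 0.021, -0.0115], "turn": [0, 0, 0]}
    - {"travel": [0, 0.032, -0.0165], "turn": [0, 0, 0]}
    - {"travel": [0, 0.043, -0.021], "turn": [0, 0, 0]}
    - {"travel": [0, 0.0545, -0.0248], "turn": [0, 0, 0]}

```text
time: 6.9
position: [0.5722, 0.14, 0.2558]
tool_rot: [3.102, 0.495, -0.0]
ft_force: [-0.2, 3.8, -2.4]
grip_width: 0.338
grip_force: 20.0
```

Request:
step_arm:
  commands:
    - {"travel": [0, 0.0115, -0.0032], "turn": [0, 0, 0]}
    - {"travel": [0, 0.023, -0.0058], "turn": [0, 0, 0]}
    - {"travel": [0, 0.035, -0.008], "turn": [0, 0, 0]}
    - {"travel": [0, 0.047, -0.0095], "turn": [0, 0, 0]}
    - {"travel": [0, 0.056, -0.0102], "turn": [0, 0, 0]}

```text
time: 7.4
position: [0.5898, 0.086, 0.2656]
tool_rot: [3.101, 0.494, -0.001]
ft_force: [-1.4, 0.8, -1.4]
grip_width: 0.336
grip_force: 20.0
```

Request:
step_arm:
  commands:
    - {"travel": [0, 0.002, 0], "turn": [0, 0, 0]}
    - {"travel": [0, 0.004, 0], "turn": [0, 0, 0]}
    - {"travel": [0, 0.006, 0], "turn": [0, 0, 0]}
    - {"travel": [0, 0.006, 0], "turn": [0, 0, 0]}

```text
time: 7.8
position: [0.591, 0.0824, 0.2657]
tool_rot: [3.102, 0.496, -0.001]
ft_force: [-4.3, -0.6, 2.3]
grip_width: 0.341
grip_force: 20.0
```

Run:
```python
from h import *
plan([w(fp(0,0,240,q)+[0,0,-.005]) for q in (.05,0)])
s=ctrl.get_state();print('stand force',Q.T@s['ft_force'],s['grip_force'],s['grip_width'])
```

```text
t 7.8 p [0.591  0.0824 0.2657] f [-4.32 -0.55  2.35] turn [0.02 0.04 0.02]
[0.591 0.083 0.265] travel [ 0.3 -0.9  1. ]
[0.595 0.072 0.265] travel [ 0.3 11.1  0.7]
stand force [-4.27872854  0.82041998  2.34755144] 20.000371634960175 0.3405121675361798
```

Request:
step_arm:
  commands:
    - {"travel": [-0.001, 0.001, 0.0003], "turn": [0, 0, 0]}
    - {"travel": [-0.001, 0.002, 0.0005], "turn": [0, 0, 0]}
    - {"travel": [-0.001, 0.003, 0.0005], "turn": [0, 0, 0]}
    - {"travel": [-0.001, 0.004, 0.0005], "turn": [0, 0, 0]}
    - {"travel": [-0.001, 0.004, 0.0005], "turn": [0, 0, 0]}

```text
time: 8.3
position: [0.5923, 0.0781, 0.2658]
tool_rot: [3.102, 0.496, 0.003]
ft_force: [-0.4, 1.0, 5.9]
grip_width: 0.338
grip_force: 20.0
```

Run:
```python
from h import *
plan([w(fp(0,0,240,0)+[0,0,-.005])])
s=ctrl.get_state();print('stand force',Q.T@s['ft_force'],s['grip_force'],s['grip_width'])
a=ctrl.get_image('wrist');b=ctrl.get_image('scene');t=ctrl.get_image('top')
v=np.hstack([cv2.resize(b[140:260,200:360],(400,300)),cv2.resize(t[120:240,180:340],(400,300))])
cv2.imwrite('pics/a5.png',np.vstack([v,np.hstack([cv2.resize(a,(400,300)),np.zeros((300,400,3),np.uint8)])])[:,:,::-1])
```

```text
t 8.3 p [0.5923 0.0781 0.2658] f [-0.37  0.97  5.9 ] turn [ 0.04 -0.1  -0.02]
[0.595 0.072 0.265] travel [0.3 6.6 0.8]
stand force [-0.04894269  1.0327181   5.89842451] 19.999416768550873 0.338197738725228
```

View pics/a5.png

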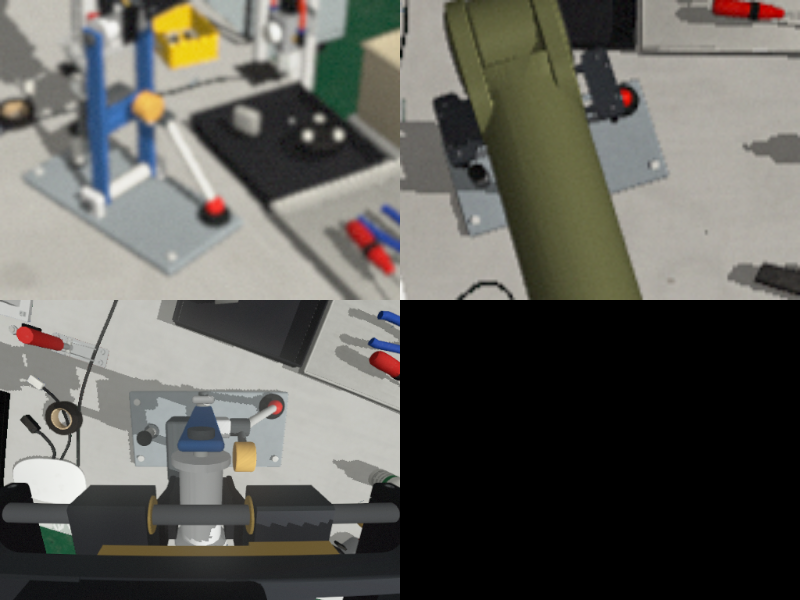

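The foot sits over the pad, just short of touching. I'll creep on and ease off the downward push.

Request:
step_arm:
  commands:
    - {"travel": [0, 0.001, -0.001], "turn": [0, 0, 0]}
    - {"travel": [0, 0.002, -0.0015], "turn": [0, 0, 0]}
    - {"travel": [0, 0.003, -0.0015], "turn": [0, 0, 0]}
    - {"travel": [0, 0.004, -0.0015], "turn": [0, 0, 0]}
    - {"travel": [0, 0.004, -0.0015], "turn": [0, 0, 0]}

```text
time: 8.95
position: [0.5934, 0.0743, 0.2659]
tool_rot: [-3.102, -0.496, -0.001]
ft_force: [4.7, 2.0, -4.0]
grip_width: 0.339
grip_force: 20.0
```

```bash
cat > f.py <<'E'
from h import *
plan([w(fp(0,0,240,0)+[0,0,-.005])])
s=ctrl.get_state();print('stand force',Q.T@s['ft_force'],s['grip_width'])
E
python3 f.py
```

```text
t 8.95 p [0.5934 0.0743 0.2659] f [ 4.68  2.03 -3.99] turn [-0.02 -0.05 -0.02]
[0.595 0.072 0.265] travel [0.4 2.7 0.9]
stand force [ 5.07814546  0.46469216 -3.99186486] 0.3386325410394325
```

Request:
step_arm:
  commands:
    - {"travel": [0.0007, 0.0005, 0.0005], "turn": [0, 0, 0]}
    - {"travel": [0.0007, 0.001, 0.0005], "turn": [0, 0, 0]}
    - {"travel": [0.0007, 0.0015, 0.0005], "turn": [0, 0, 0]}
    - {"travel": [0.0007, 0.002, 0.0005], "turn": [0, 0, 0]}
    - {"travel": [0.0007, 0.002, 0.0005], "turn": [0, 0, 0]}

```text
time: 9.45
position: [0.5937, 0.0736, 0.2659]
tool_rot: [-3.101, -0.497, 0.001]
ft_force: [-0.1, 3.5, -2.1]
grip_width: 0.337
grip_force: 20.0
```

```bash
python3 f.py
```

```text
t 9.45 p [0.5937 0.0736 0.2659] f [-0.12  3.54 -2.12] turn [-0.06  0.03  0.05]
[0.595 0.072 0.265] travel [0.4 1.9 0.9]
stand force [ 0.98510023  3.40177773 -2.11766502] 0.3369237205503175
```

Request:
step_arm:
  commands:
    - {"travel": [0, 0.0005, 0.0002], "turn": [0, 0, 0]}
    - {"travel": [0, 0.0005, 0.0002], "turn": [0, 0, 0]}
    - {"travel": [0, 0.0005, 0.0002], "turn": [0, 0, 0]}

```text
time: 9.75
position: [0.5938, 0.0734, 0.2659]
tool_rot: [-3.101, -0.497, 0.001]
ft_force: [-1.1, 5.9, -0.8]
grip_width: 0.335
grip_force: 20.0
```

Request:
step_arm:
  commands:
    - {"travel": [0, 0.0005, 0], "turn": [0, 0, 0]}
    - {"travel": [0, 0.0005, 0], "turn": [0, 0, 0]}
    - {"travel": [0, 0.0005, 0], "turn": [0, 0, 0]}

```text
time: 10.05
position: [0.5938, 0.0733, 0.2659]
tool_rot: [-3.1, -0.498, 0.001]
ft_force: [0.4, 6.0, -1.6]
grip_width: 0.342
grip_force: 20.0
```

```bash
python3 f.py
```

```text
t 10.05 p [0.5938 0.0733 0.2659] f [ 0.42  6.   -1.55] turn [-0.1   0.03  0.08]
[0.595 0.072 0.265] travel [0.4 1.6 0.8]
stand force [ 2.26593441  5.57200025 -1.55415723] 0.3423299042923456
```

Request:
step_arm:
  commands:
    - {"travel": [-0.0002, 0, 0], "turn": [0, 0, 0]}
    - {"travel": [-0.0002, 0, 0], "turn": [0, 0, 0]}
    - {"travel": [-0.0002, 0, 0], "turn": [0, 0, 0]}
    - {"travel": [-0.0002, 0, 0], "turn": [0, 0, 0]}
    - {"travel": [-0.0002, 0, 0], "turn": [0, 0, 0]}

```text
time: 10.55
position: [0.5938, 0.0733, 0.2659]
tool_rot: [-3.1, -0.498, 0.001]
ft_force: [0.4, 5.9, -1.1]
grip_width: 0.34
grip_force: 20.0
```

```bash
python3 f.py
python3 - <<'E'
from h import *
b=ctrl.get_image('scene');m=ctrl.camera_model('scene')
print(blobs(b,(0,150,60),(8,255,255),(260,200,310,250)),[proj(m,w(foot(1.885,q))).round(1) for q in (0,.03,.06)])
cv2.imwrite('pics/a6.png',cv2.resize(b[130:250,210:330],(600,600),interpolation=cv2.INTER_CUBIC)[:,:,::-1])
E
```

```text
t 10.55 p [0.5938 0.0733 0.2659] f [ 0.36  5.87 -1.11] turn [-0.1   0.    0.08]
[0.595 0.072 0.265] travel [0.4 1.7 0.9]
stand force [ 2.17517904  5.4689267  -1.10613118] 0.34010339392104644
[([285.6, 223.3], [282, 220, 8, 7, 40])] [array([286. , 221.6]), array([286. , 220.8]), array([285.9, 219.8])]
```

View pics/a6.png

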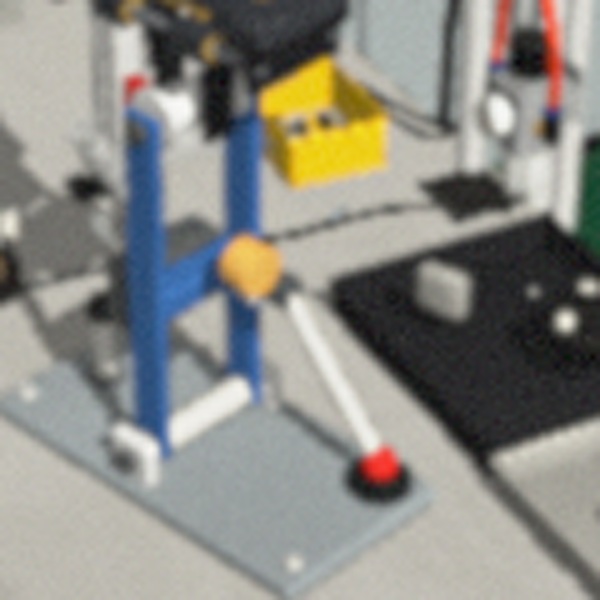

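The frame is upright. The red foot, at (285.6,223.3) against a predicted (286,222), rests on the pad with a steady 5.5 N at the hub. I'll hand in while holding it there.

```bash
python3 -c "
from bench import ctrl
print(ctrl.close_job())"
```

```text
the job is handed in; nothing more can be done
None
```

I flipped the kickstand fully down with the frame still on its rest, then raised the frame upright so the red foot rests on the rubber pad; I handed in at about 10.6 s still gripping the hub with a steady push of about 5.5 N, and the glue bottle, brass weight and tape roll were not touched.

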